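# Take the coffee tamper out of its keyhole rack

### The job

Take the coffee tamper, the squat one with the thick short handle, out of the metal rack: slide it along the slot to the wide round hole in the middle, lift it straight out there and stand it upright on the round cork mat, wholly on it. Set it down gently, without dropping it, and leave the slim muddler hanging where it is.

Things in the scene. Friction and masses are not known exactly. Their poses are not given: they have to be found in the camera images.
- rack: fixed bridge of aluminium sheet, 96 (x) x 240 (y) x 105 mm high: flat top sheet 5 mm thick between two end panels, open at front and back. Origin at the centre of its underside on the worktop, z up. A slot 16 mm wide runs along its y axis through the top, from y = -100 to +100 mm, with a round hole 68 mm wide at its middle. Yaw within 17 degrees of 0
- wide_hole (a point): centre of the round 68 mm hole, on the upper face of the rack's top sheet
- tamper: steel disc foot 42 mm wide, 16 high; neck 11 mm; squat wooden handle 36 mm wide, 58 to 104 mm above the underside (straight-sided 66 to 96), ~0.26 kg. Origin: centre of underside, z up. It hangs by the handle on the rack's top, neck in the narrow slot, underside 47 mm above the worktop, 70 to 86 mm from the hole's centre, on either side. The foot passes only the hole; unheld there it falls through
- muddler: slim muddler, loose, 118 mm tall: steel foot 26 mm in diameter, neck 11 mm, straight wooden handle 25 mm in diameter from 58 to 118 mm above its underside. Origin at the centre of its underside, z up. It hangs in the same way in the other side of the same slot, its top 165 mm above the worktop, and stays there
- mat: fixed round cork mat, 120 mm in diameter, 6 mm thick, lying on the worktop to the right of the rack; origin at the centre of its underside
There are look-alikes about, which are no part of the job. Leave any red or turquoise look-alike of the tamper alone.

How it is judged:
By the outcome, as a careful person would: the job done as asked, in the order asked, and still so for the second after the job is handed in, with the robot touching nothing.
It also fails if it takes over 48 s, if anything falls off the work surface, if the arm or the gripper's body presses on something with over 40 N, if the wrist force passes 120 N, or if a joint passes its speed limit or range.

### The arm

A 6-joint arm with a two-finger parallel gripper is mounted at the origin on a cart in front of the work surface, level with it; the furniture and walls round the work are solid. World frame = base frame: x ahead of the robot, y to its left, z up, the work surface at z = 0. Lengths are in m, angles in rad, forces in N, time in s.
With the tool pointing down it reaches from about 0.25 to 0.775 m from the base axis. Payload 4 kg.
Tool frame: the origin (TCP) lies between the finger pads; the fingertips stand 14 mm ahead of it and the grasp point (between the pads) lies 5 mm behind it (tip_reach is the distance from the TCP to the fingertips, in m); z points along the fingers, y is the line along which they close (so a half turn about z gives the same grasp; the last joint's range is limited). The gripper opens to 94 mm and grips with 3 to 60 N. Pads are 16 mm wide; open, the fingers measure 119 mm over their backs; the gripper's body (75 mm by 177 mm) begins 78 mm behind the grasp point.
Start: joints at [1.057, 0.087, 1.371, -0, 1.684, -0.103], TCP at [0.22, 0.504, 0.22] pointing down, gripper open.
Joint ranges: [-3.1, 3.1], [-0.76, 2.03], [0.27, 2.55], [-1.08, 4.22], [0.17, 2.65], [-2.57, 2.57]. Speed limits (rad/s): [2.79, 2.79, 3.14, 3.14, 3.14, 3.14].

### API

Orientations are given as [roll, pitch, yaw] about the fixed x, y, z axes, in that order (R = Rz(yaw) Ry(pitch) Rx(roll)).
In Python, from bench import * gives the robot as it stands. The module is installed in compiled form; this text tells all that it offers.
- The arm moves only by the tool servo_tool, never from a script. Its argument "targets" is a list of rows, each a list of 4 numbers: the shift along the tool's x, y, z in cm, then the turn about the tool's z in degrees. A call has 1 to 8 rows; each row is the pose to reach, as a shift and turn from the pose commanded when the call began, along the tool's axes at that moment; what a row does not reach only later rows make up. A row lasts 1/8 s, in which the tool goes at most 62.5 mm and 10.7 degrees, less where a joint would pass 70% of its speed; a pose out of reach is approached as far as the arm can. A call with a gripper value outside its range is refused whole. "claw" is the closure in counts, from 0 (fully open) to 255 (shut), set as the call begins (left out, the last holds). The fingers move at their own pace and stop on an object; the grip force is fixed at half the most. Time passes only in rows, so rows that repeat a pose let the fingers close. It gives the time, the measured TCP pose, the force, the opening and the grip force at its end, in the units of the state.
- get_obs(): the state, without advancing time (a new reading comes with each control period).
- snapshot(name): name is "side" or "top"; returns the picture (400x640x3 uint8, blue, green, red); there is no depth.
- camera_model(name): a dict with "camera_matrix" (3x3 intrinsics, pixels), "camera_from_world" (4x4, takes a point from world to camera coordinates). Camera axes: x right, y up, looking along -z (the intrinsics and any distortion apply to the point x, -y, -z); pixel columns grow to the right and rows downward; lengths in m; the calibration is good to about 2 mm. A picture is of the moment at which its call begins. camera_model takes no time and is no camera call.
- close_job(): hands the job in; it is judged then, once.
The state is a dict: "time": time; "joint_positions": joint angles; "qvel": joint speeds; "joint_torque": joint torques, N m; "tool_pos": TCP position; "ee_rot": TCP orientation; "wrist_force": force on the tool from outside, world axes, zero at the start; "wrist_torque": the same for the moment, N m; "width": finger opening in m; "finger_force": force on a finger pad.
Only numpy, scipy, OpenCV 4.12 (cv2) and the standard library are available. Lean on these libraries where they do the work, as an engineer would, in place of code of your own. Each camera call takes 0.05 s, during which the arm holds its last target. There are 200 camera calls.

## Working session

There is one attempt and no reset: what is moved stays moved. The work goes in short steps, Python scripts to look and compute and a tool call to move; the robot and the scene stay as the last step left them, time stands still between calls to the robot, and variables do not carry over. Pictures are saved under pics/ and viewed, at most 10 in all, crops included, and the job is handed in when it is done.

Besides the shell and the picture viewer there is one more tool, called after "Call:" by a JSON object that holds its "fn" and its "kwargs". servo_tool: Moves the arm, as the interface text tells. Its arguments: {"type":"object","properties":{"targets":{"type":"array"},"claw":{"type":"number"}},"required":["targets"]}

```bash
mkdir -p pics
cat > h.py <<'E'
from bench import *
import numpy as np, cv2
def ray(name,u,v):
    m=camera_model(name);K=np.array(m["camera_matrix"]);T=np.array(m["camera_from_world"])
    d=m.get("distortion");p=cv2.undistortPoints(np.array([[[u,v]]],float),K,None if d is None else np.array(d))[0,0]
    R=T[:3,:3];o=-R.T@T[:3,3];return o,R.T@np.array([p[0],-p[1],-1.])
def onz(name,u,v,z):
    o,d=ray(name,u,v);return o+d*(z-o[2])/d[2]
def proj(name,P):
    m=camera_model(name);K=np.array(m["camera_matrix"]);T=np.array(m["camera_from_world"])
    c=T[:3,:3]@np.array(P)+T[:3,3];q=K@np.array([c[0],-c[1],-c[2]]);return q[:2]/q[2]
def tri(a,b):
    (o1,d1),(o2,d2)=ray("side",*a),ray("top",*b)
    s=np.linalg.lstsq(np.c_[d1,-d2],o2-o1,rcond=None)[0];p,q=o1+s[0]*d1,o2+s[1]*d2
    return (p+q)/2,np.linalg.norm(p-q)
E
python3 - <<'E'
from h import *
for n in("side","top"):
    cv2.imwrite(f"pics/{n}0.png",snapshot(n)); m=camera_model(n); print(n,m.keys(),np.round(m["camera_matrix"],1).tolist(),np.round(ray(n,320,200),3).tolist())
print(get_obs())
E
```

```text
side dict_keys(['camera_matrix', 'camera_from_world']) [[458.7, 0.0, 309.4], [0.0, 458.7, 199.0], [0.0, 0.0, 1.0]] [[0.634, 0.689, 0.961], [-0.105, -0.631, -0.769]]
top dict_keys(['camera_matrix', 'camera_from_world']) [[466.5, 0.0, 326.9], [0.0, 466.5, 199.1], [0.0, 0.0, 1.0]] [[0.394, -0.023, 1.211], [0.122, -0.006, -0.993]]
{'time': 0.1, 'joint_positions': array([ 1.05692300e+00,  8.78681327e-02,  1.37212565e+00,  3.56122737e-06,
        1.68357071e+00, -1.03083564e-01]), 'qvel': array([-1.37365719e-03, -2.11521259e-03, -2.61109339e-03, -1.69555174e-05,
       -1.73972763e-03, -4.63761580e-04]), 'joint_torque': array([ 2.82453570e-03, -3.41252840e+01, -3.03300011e+01,  7.21794111e-02,
        3.04558757e-02, -1.04024718e-04]), 'tool_pos': array([0.21939652, 0.50383481, 0.21841684]), 'ee_rot': array([-3.13963165e+00, -2.06424861e-04,  2.73080309e+00]), 'wrist_force': array([-0.29682523, -0.00168799, -0.05789568]), 'wrist_torque': array([0.00538205, 0.01697183, 0.00195941]), 'finger_force': 0.0, 'width': 0.09376569284007552}
```

View pics/side0.png

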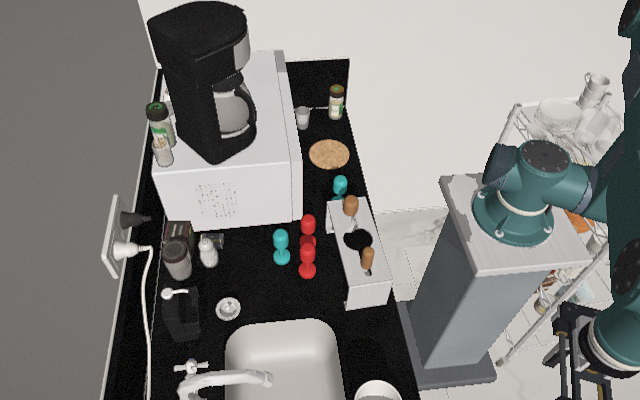

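View pics/top0.png

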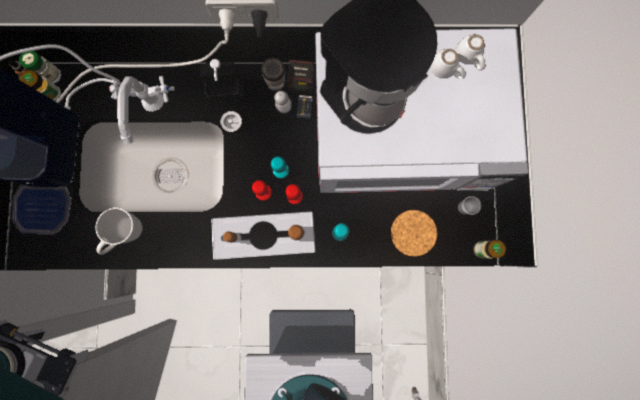

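The side view shows the rack with two brown handles, at (350,205) and (367,257), its hole at (358,239), and the mat at (329,154). In the top view the handles are at (296,232) and (229,237), the hole at (263,235) and the mat at (414,233). Red look-alikes are at top (262,190) and (293,194), turquoise ones at (279,167) and (340,231). The candidates are brown top (296,232), which looks thicker, and brown top (229,237), which looks slim. I'll confirm in an enlarged crop and measure.

Run:
```python
from h import *
s=snapshot("side");t=snapshot("top")
a=cv2.resize(s[180:320,310:410],None,fx=4,fy=4,interpolation=cv2.INTER_CUBIC)
b=cv2.resize(t[195:275,200:370],None,fx=2.35,fy=2.35,interpolation=cv2.INTER_CUBIC)
c=np.zeros((560,800,3),np.uint8);c[:,:400]=a;c[:b.shape[0],400:400+b.shape[1]]=b[:,:400];cv2.imwrite("pics/crop.png",c)
def blobs(n,im,mask,roi,mn=15):
    x0,y0,x1,y1=roi;m=np.zeros_like(mask);m[y0:y1,x0:x1]=mask[y0:y1,x0:x1]
    k,l,st,ce=cv2.connectedComponentsWithStats(m)
    for i in range(1,k):
        if st[i,4]>=mn:
            r=cv2.minAreaRect(np.argwhere(l==i)[:,::-1].astype(np.float32));print(n,st[i].tolist(),ce[i].round(1),np.round(r[0],1),np.round(r[1],1),round(r[2]))
for n,im,roi in(("side",s,(305,130,410,320)),("top",t,(205,200,445,262))):
    h=cv2.cvtColor(im,cv2.COLOR_BGR2HSV)
    print("brown");blobs(n,im,cv2.inRange(h,(5,80,60),(20,255,255)),roi)
    print("white");blobs(n,im,cv2.inRange(h,(0,0,150),(180,40,255)),roi,200)
    print("turq");blobs(n,im,cv2.inRange(h,(80,120,60),(100,255,255)),roi)
```

```text
brown
side [309, 139, 41, 31, 996] [328.7 153.9] [329. 154.] [30. 40.] 90
side [343, 195, 16, 21, 264] [350.2 205. ] [350.3 205. ] [14.4 20.5] 8
side [361, 246, 13, 24, 233] [366.9 257.4] [366.8 257.3] [11.2 22.9] 11
white
side [326, 130, 84, 181, 9759] [378.4 219.4] [367.5 220. ] [180.  83.] 90
turq
side [331, 175, 17, 25, 284] [339.3 186.2] [339.4 187.3] [14.1 25.2] 6
brown
top [390, 209, 48, 48, 1796] [413.6 232.7] [413.5 232.5] [47. 47.] 90
top [288, 225, 16, 15, 175] [295.3 232. ] [295.5 232.5] [14.1 14.1] 45
top [223, 232, 14, 10, 109] [229.4 236.7] [229.5 236.5] [ 9. 13.] 90
white
top [211, 212, 104, 47, 2759] [259.5 235.5] [262.3 235.3] [ 40.7 101.6] 86
turq
top [332, 223, 17, 18, 235] [340.1 231.5] [340.  231.5] [17. 16.] 90
```

View pics/crop.png

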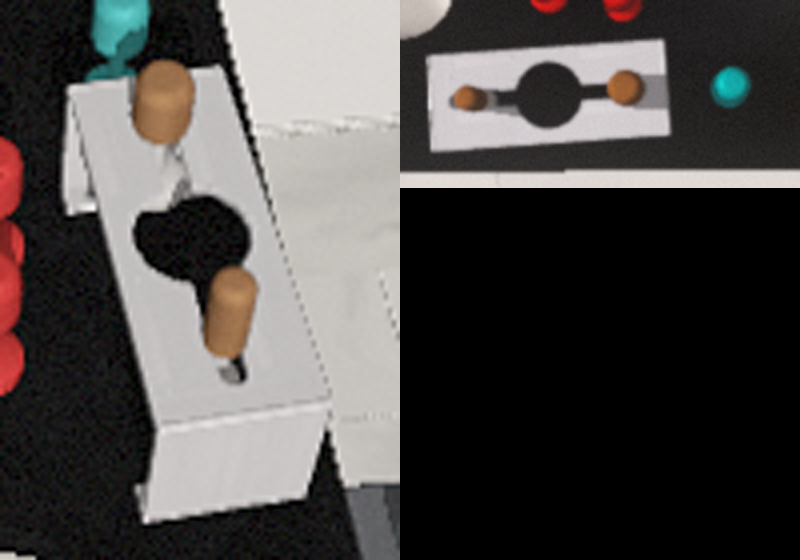

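The crop confirms it: the fat squat handle at side (350,205) / top (295,232) is the tamper. The slim, tall one at side (367,257) / top (229,237) is the muddler.

Run:
```python
from h import *
s=snapshot("side");t=snapshot("top")
print("tamper c",tri((350.3,205),(295.5,232.3)),"mud c",tri((366.8,257.3),(229.5,236.6)),"turq",tri((339.5,186.5),(340,231.5)))
print("mat",tri((329,154),(413.6,232.7)), onz("top",413.6,232.7,.006),onz("side",329.1,154,.006))
# hole: largest inscribed dark disc in the top's rack sheet
for n,roi in(("top",(235,215,290,255)),("side",(335,225,378,254))):
    im={"top":t,"side":s}[n];x0,y0,x1,y1=roi
    d=(cv2.cvtColor(im,cv2.COLOR_BGR2GRAY)[y0:y1,x0:x1]<70).astype(np.uint8)
    o=cv2.morphologyEx(d,cv2.MORPH_OPEN,cv2.getStructuringElement(cv2.MORPH_ELLIPSE,(13,13)))
    k,l,st,ce=cv2.connectedComponentsWithStats(o)
    i=1+np.argmax(st[1:,4]);c,r=cv2.fitEllipse(np.argwhere(l==i)[:,::-1].astype(np.float32))[:2] if 0 else (st[i,:2]+(st[i,2:4]-1)/2,st[i,2:4])
    c=c+np.array([x0,y0]);print(n,"hole",c,r,onz(n,*c,.105)); globals()[n[0]+"c"]=c
print("hole tri",tri(sc,tc))
# rack top outline in top view -> world axes
h=cv2.cvtColor(t,cv2.COLOR_BGR2HSV);m=cv2.inRange(h,(0,0,100),(180,60,255));m[:, :205]=0;m[:,320:]=0;m[:207]=0;m[262:]=0
cs=max(cv2.findContours(m,0,1)[0],key=cv2.contourArea);(c,w,a)=cv2.minAreaRect(cs);B=cv2.boxPoints((c,w,a))
P=np.array([onz("top",*b,.105) for b in B]);print(c,w,a,P.round(3).tolist(),"mean",P.mean(0))
for k in range(4):
    e=P[(k+1)%4]-P[k];print(np.linalg.norm(e),np.degrees(np.arctan2(e[1],e[0])))
```

```text
tamper c (array([0.45187984, 0.02748817, 0.12833888]), np.float64(0.0003325316251816329)) mud c (array([0.44271549, 0.1781661 , 0.13545143]), np.float64(0.00020056293799713778)) turq (array([ 0.45672164, -0.07851448,  0.07459333]), np.float64(0.0012243330152735897))
mat (array([ 0.45480516, -0.27310677,  0.00129856]), np.float64(0.001975344209501792)) [ 0.45551256 -0.27243656  0.006     ] [ 0.45447233 -0.26797874  0.006     ]
top hole [262.5 235. ] [30 27] [0.44742605 0.10631193 0.105     ]
side hole [357.5 239.5] [28 22] [0.44743501 0.11029781 0.105     ]
hole tri (array([0.4470457 , 0.10703879, 0.10047992]), np.float64(0.0012591692006943028))
(262.3654479980469, 235.11676025390625) (41.750770568847656, 102.59575653076172) 85.91438293457031 [[0.489, 0.231, 0.105], [0.505, -0.011, 0.105], [0.406, -0.017, 0.105], [0.391, 0.222, 0.105]] mean [0.44744443 0.10626375 0.105     ]
0.24255860888681044 -86.2149099726637
0.09878708112348071 -176.1485528468201
0.23994894792227028 93.63594364592548
0.0982002182322522 5.37515172461408
```

```bash
cat >> h.py <<'E'
def togo(P,ang):
    """shift in cm along tool axes + turn (deg) to put TCP at P with the closing line at world angle ang"""
    o=get_obs();from_=o["tool_pos"]
    from scipy.spatial.transform import Rotation as Ro
    R=Ro.from_euler("xyz",o["ee_rot"]).as_matrix();d=R.T@(np.array(P)-from_)*100
    a=np.degrees(np.arctan2(R[1,1],R[0,1]));t=-((ang-a+90)%180-90)
    print("t",round(o["time"],2),"tcp",from_.round(4),"closing angle",a.round(1),"shift",d.round(2),"turn",round(t,1),"q6",o["joint_positions"][5].round(2),"F",o["wrist_force"].round(1),"w",round(o["width"],4),o["finger_force"])
E
python3 -c "
from h import *
togo([.4525,.0275,.22],94)"
```

```text
t 0.3 tcp [0.2196 0.5041 0.2191] closing angle 66.5 shift [-40.39 -34.39  -0.07] turn -27.5 q6 -0.1 F [ 0.2 -0.1 -0.4] w 0.0942 0.0
```

Call:
{"fn": "servo_tool", "kwargs": {"targets": [[-3, -2.5, 0, -3], [-7.5, -6.5, 0, -8], [-12.5, -10.5, 0, -13], [-17, -14.5, 0, -18], [-22, -18.7, 0, -22], [-27, -23, 0, -25], [-32, -27.3, 0, -27.5], [-36, -30.7, 0, -27.5]], "claw": 0}}

```text
time: 1.3
tool_pos: [0.4276, 0.0771, 0.2198]
ee_rot: [3.141, 0.001, -3.072]
wrist_force: [0.4, 0.2, 0.6]
width: 0.0941
finger_force: 0.0
```

```bash
python3 -c "
from h import *
togo([.4525,.0275,.22],94)"
```

```text
t 1.3 tcp [0.4276 0.0771 0.2198] closing angle 94.0 shift [-2.14 -5.12 -0.02] turn -0.0 q6 -1.59 F [0.4 0.2 0.6] w 0.0941 0.0
```

Call:
{"fn": "servo_tool", "kwargs": {"targets": [[-1.1, -2.6, 0, 0], [-1.9, -4.6, 0, 0], [-2.1, -5.1, 0, 0], [-2.1, -5.1, 0, 0], [-2.1, -5.1, 0, 0]]}}

```text
time: 1.92
tool_pos: [0.4513, 0.0304, 0.2196]
ee_rot: [3.141, 0.0, -3.071]
wrist_force: [-0.2, -0.2, 0.1]
width: 0.0941
finger_force: 0.0
```

Run:
```python
from h import *
togo([.4525,.0275,.125],94)
s=snapshot("side");t=snapshot("top")
c=np.zeros((480,800,3),np.uint8);c[:,:400]=cv2.resize(s[150:270,300:400],None,fx=4,fy=4);c[:320,400:]=cv2.resize(t[195:275,240:340],None,fx=4,fy=4);cv2.imwrite("pics/a.png",c)
```

```text
t 1.93 tcp [0.4513 0.0304 0.2196] closing angle 94.0 shift [-0.1  -0.31  9.45] turn 0.0 q6 -1.7 F [-0.2 -0.2  0.1] w 0.0941 0.0
```

View pics/a.png

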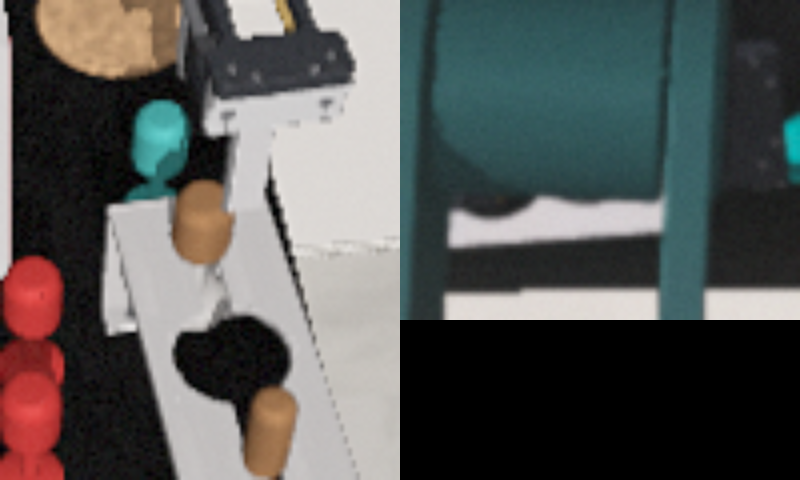

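The side crop shows the near finger over the rack at side about (361,200), with the handle at (350,205). In the top view the arm hides the rack. I'll check the finger's pixel against the projection.

Run:
```python
from h import *
p=get_obs()["tool_pos"]
for s in(.047,.0595): print(proj("side",p+[-.07*s,s,-.014]))
print(proj("side",[.452,.0275,.128]))
```

```text
[358.85642236 200.10238048]
[360.3247023  204.56435303]
[350.1685434  205.08597317]
```

Call:
{"fn": "servo_tool", "kwargs": {"targets": [[-0.1, -0.3, 2, 0], [-0.1, -0.3, 4.5, 0], [-0.1, -0.3, 6.5, 0], [-0.1, -0.3, 8, 0], [-0.1, -0.3, 9, 0], [-0.1, -0.3, 9.4, 0], [-0.1, -0.3, 9.4, 0]]}}

```text
time: 2.9
tool_pos: [0.453, 0.0267, 0.1257]
ee_rot: [-3.142, 0.0, -3.072]
wrist_force: [-0.5, -0.2, -0.2]
width: 0.0939
finger_force: 0.0
```

Call:
{"fn": "servo_tool", "kwargs": {"targets": [[0, 0, 0, 0], [0, 0, 0, 0], [0, 0, 0, 0], [0, 0, 0, 0], [0, 0, 0, 0], [0, 0, 0, 0], [0, 0, 0, 0], [0, 0, 0, 0]], "claw": 255}}

```text
time: 3.9
tool_pos: [0.4528, 0.0264, 0.1255]
ee_rot: [-3.141, 0.0, -3.073]
wrist_force: [0.4, -1.8, 0.0]
width: 0.035
finger_force: 30.0
```

```bash
python3 -c "
from h import *
togo([.4472,.1068,.127],94)"
```

```text
t 3.9 tcp [0.4528 0.0264 0.1255] closing angle 94.0 shift [ 0.01  8.06 -0.15] turn -0.0 q6 -1.71 F [ 0.4 -1.8  0. ] w 0.035 30.000117021845654
```

Call:
{"fn": "servo_tool", "kwargs": {"targets": [[0, 0, -0.3, 0], [0, 0.5, -0.4, 0], [0, 1.5, -0.4, 0], [0, 2.7, -0.4, 0], [0, 3.9, -0.4, 0], [0, 5.1, -0.4, 0], [0, 6, -0.4, 0], [0, 6, -0.4, 0]]}}

```text
time: 4.9
tool_pos: [0.4485, 0.0872, 0.1295]
ee_rot: [-3.142, -0.0, -3.071]
wrist_force: [-0.1, 0.1, -2.8]
width: 0.0354
finger_force: 30.0
```

```bash
python3 -c "
from h import *
togo([.4472,.1068,.129],94)"
```

```text
t 4.9 tcp [0.4485 0.0872 0.1295] closing angle 94.0 shift [-0.    1.96  0.05] turn 0.0 q6 -1.57 F [-0.1  0.1 -2.8] w 0.0354 29.99938557855785
```

Call:
{"fn": "servo_tool", "kwargs": {"targets": [[0, 0.7, 0, 0], [0, 1.5, 0, 0], [0, 2, 0, 0], [0, 2, 0, 0], [0, 2, 0, 0]]}}

```text
time: 5.52
tool_pos: [0.4473, 0.1064, 0.1295]
ee_rot: [-3.141, 0.0, -3.072]
wrist_force: [0.0, -0.6, -3.3]
width: 0.0356
finger_force: 30.0
```

Run:
```python
from h import *
togo([.4472,.1068,.23],94)
s=snapshot("side")
cv2.imwrite("pics/b.png",cv2.resize(s[160:310,300:420],None,fx=4,fy=4))
```

```text
t 5.53 tcp [0.4473 0.1064 0.1295] closing angle 94.0 shift [  0.     0.04 -10.05] turn -0.0 q6 -1.53 F [ 0.  -0.6 -3.3] w 0.0356 29.999413752229884
```

View pics/b.png

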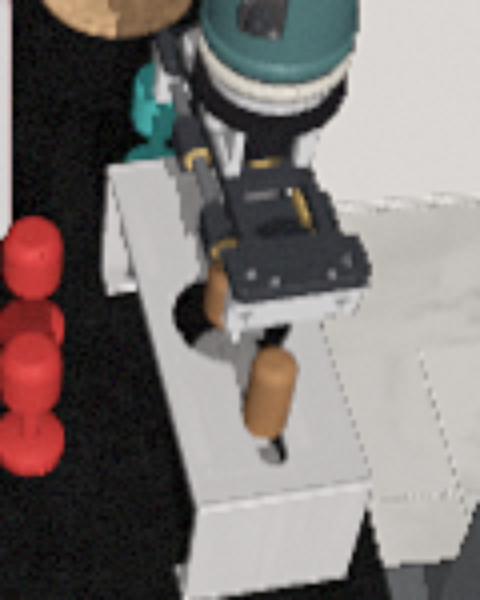

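The side crop shows the handle held in the middle of the hole (crop (215,295)), with the muddler still in place at (272,390). Now I'll lift it slowly.

Call:
{"fn": "servo_tool", "kwargs": {"targets": [[0, 0, -0.5, 0], [0, 0, -1.2, 0], [0, 0, -2, 0], [0, 0, -2.8, 0], [0, 0, -3.6, 0], [0, 0, -4.4, 0], [0, 0, -5, 0], [0, 0, -5, 0]]}}

```text
time: 6.58
tool_pos: [0.4476, 0.1065, 0.1801]
ee_rot: [3.141, 0.001, -3.072]
wrist_force: [0.5, 0.1, -2.5]
width: 0.0355
finger_force: 30.0
```

Call:
{"fn": "servo_tool", "kwargs": {"targets": [[0, 0, -1, 0], [0, 0, -2.5, 0], [0, 0, -4, 0], [0, 0, -5.5, 0], [0, 0, -6.5, 0], [0, 0, -6.5, 0]]}}

```text
time: 7.32
tool_pos: [0.4478, 0.1066, 0.2457]
ee_rot: [3.141, 0.002, -3.072]
wrist_force: [0.1, 0.5, -2.9]
width: 0.0354
finger_force: 30.0
```

Run:
```python
from h import *
togo([.455,-.271,.24],90)
s=snapshot("side")
cv2.imwrite("pics/c.png",cv2.resize(s[130:310,290:420],None,fx=3,fy=3))
```

```text
t 7.33 tcp [0.4478 0.1066 0.2457] closing angle 94.0 shift [  1.89 -37.72   0.56] turn 4.0 q6 -1.53 F [ 0.1  0.5 -2.9] w 0.0354 29.99943817849271
```

View pics/c.png

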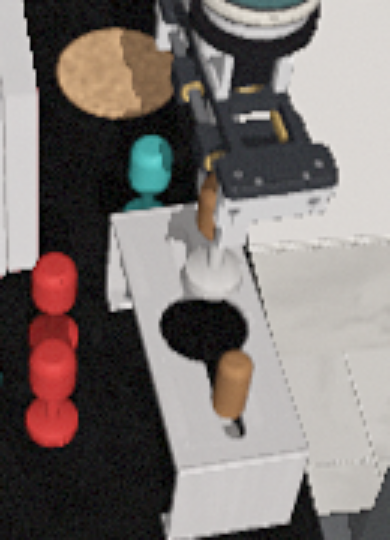

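It's out: the foot hangs free above the hole at crop (212,272), and the muddler hasn't moved. Next is the move to the mat.

Call:
{"fn": "servo_tool", "kwargs": {"targets": [[0.2, -3, 0, 0], [0.4, -8, 0, 0], [0.7, -13, 0, 0], [1, -18, 0, 0], [1.2, -23, 0, 0], [1.5, -28, 0, 0], [1.7, -33, 0, 0], [1.9, -36, 0, 0]]}}

```text
time: 8.38
tool_pos: [0.4524, -0.2561, 0.243]
ee_rot: [3.14, -0.002, -3.075]
wrist_force: [0.7, 1.6, -3.5]
width: 0.0354
finger_force: 30.0
```

Call:
{"fn": "servo_tool", "kwargs": {"targets": [[0, -1, 0, 0], [0, -1.7, 0, 0], [0, -1.7, 0, 0], [0, -1.7, 0, 0]]}}

```text
time: 8.88
tool_pos: [0.4545, -0.2699, 0.2446]
ee_rot: [3.141, 0.0, -3.071]
wrist_force: [-0.7, -0.2, -2.8]
width: 0.0352
finger_force: 30.0
```

Run:
```python
from h import *
togo([.455,-.271,.0855],94)
s=snapshot("side");t=snapshot("top")
c=np.zeros((600,800,3),np.uint8);c[:,:400]=cv2.resize(s[50:200,280:380],None,fx=4,fy=4);c[:320,400:]=cv2.resize(t[185:265,370:470],None,fx=4,fy=4);cv2.imwrite("pics/d.png",c)
```

```text
t 8.88 tcp [ 0.4545 -0.2699  0.2446] closing angle 94.0 shift [-0.03 -0.12 15.91] turn 0.0 q6 -2.28 F [-0.7 -0.2 -2.8] w 0.0352 29.99938022112474
```

View pics/d.png

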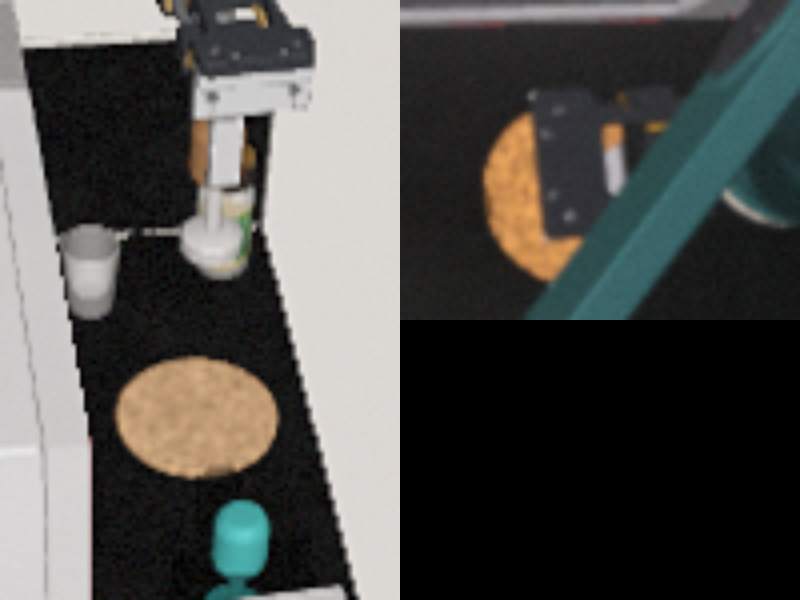

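The side crop shows the tamper upright in the gripper, its foot at side (333,111), with the mat clear below at (329,154). I'll descend now.

Call:
{"fn": "servo_tool", "kwargs": {"targets": [[0, -0.1, 1.5, 0], [0, -0.1, 4, 0], [0, -0.1, 6.5, 0], [0, -0.1, 9, 0], [0, -0.1, 11.5, 0], [0, -0.1, 13.5, 0], [0, -0.1, 14.8, 0], [0, -0.1, 14.8, 0]]}}

```text
time: 9.98
tool_pos: [0.4536, -0.2712, 0.0948]
ee_rot: [3.139, -0.002, -3.072]
wrist_force: [-0.4, 0.0, -2.9]
width: 0.0353
finger_force: 30.0
```

Call:
{"fn": "servo_tool", "kwargs": {"targets": [[0, 0, 0.1, 0], [0, 0, 0.3, 0], [0, 0, 0.5, 0], [0, 0, 0.7, 0], [0, 0, 0.7, 0]]}}

```text
time: 10.6
tool_pos: [0.4543, -0.2718, 0.0893]
ee_rot: [3.141, -0.0, -3.072]
wrist_force: [-0.2, -0.3, -2.2]
width: 0.0355
finger_force: 30.0
```

Run:
```python
from h import *
togo([.455,-.271,.0845],94)
s=snapshot("side")
cv2.imwrite("pics/e.png",cv2.resize(s[90:190,280:380],None,fx=5,fy=5))
```

```text
t 10.6 tcp [ 0.4543 -0.2718  0.0893] closing angle 94.0 shift [-0.08  0.08  0.48] turn -0.0 q6 -2.29 F [-0.2 -0.3 -2.2] w 0.0355 29.999322406947613
```

View pics/e.png

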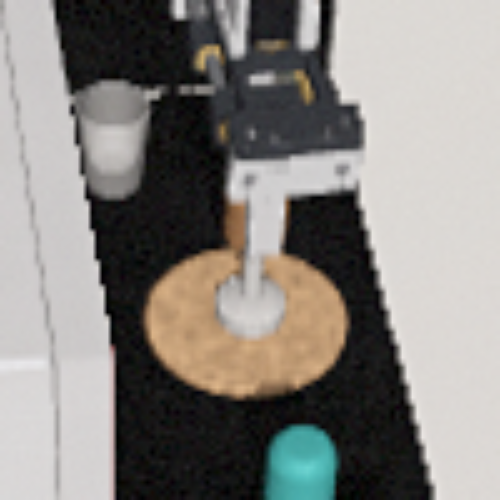

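The foot sits near the middle of the mat (crop (251,303) against a mat centre of (247,320)), just above it. I'll ease it down the last millimetres until it touches.

Call:
{"fn": "servo_tool", "kwargs": {"targets": [[0, 0, 0.1, 0], [0, 0, 0.2, 0], [0, 0, 0.3, 0], [0, 0, 0.35, 0], [0, 0, 0.35, 0]]}}

```text
time: 11.28
tool_pos: [0.4544, -0.2719, 0.0859]
ee_rot: [3.141, -0.0, -3.072]
wrist_force: [0.9, 0.9, -2.4]
width: 0.0353
finger_force: 30.0
```

Call:
{"fn": "servo_tool", "kwargs": {"targets": [[0, 0, 0.05, 0], [0, 0, 0.1, 0], [0, 0, 0.1, 0], [0, 0, 0.1, 0]]}}

```text
time: 11.78
tool_pos: [0.4544, -0.2719, 0.085]
ee_rot: [3.142, 0.0, -3.072]
wrist_force: [-0.4, -0.5, -3.5]
width: 0.0353
finger_force: 30.0
```

Call:
{"fn": "servo_tool", "kwargs": {"targets": [[0, 0, 0.04, 0], [0, 0, 0.08, 0], [0, 0, 0.08, 0], [0, 0, 0.08, 0]]}}

```text
time: 12.28
tool_pos: [0.4546, -0.272, 0.0846]
ee_rot: [-3.141, 0.0, -3.072]
wrist_force: [-0.8, -0.4, 0.2]
width: 0.0351
finger_force: 30.0
```

Call:
{"fn": "servo_tool", "kwargs": {"targets": [[0, 0, 0.03, 0], [0, 0, 0.03, 0], [0, 0, 0.03, 0]]}}

```text
time: 12.65
tool_pos: [0.4546, -0.2721, 0.0846]
ee_rot: [-3.141, 0.001, -3.072]
wrist_force: [-1.7, 0.4, 5.5]
width: 0.0355
finger_force: 30.0
```

The wrist force has gone from −3 N to +5.5 N, so it's standing on the mat. I'll release and go straight up.

Call:
{"fn": "servo_tool", "kwargs": {"targets": [[0, 0, 0, 0], [0, 0, 0, 0], [0, 0, 0, 0], [0, 0, 0, 0], [0, 0, 0, 0], [0, 0, 0, 0], [0, 0, 0, 0], [0, 0, 0, 0]], "claw": 0}}

```text
time: 13.65
tool_pos: [0.4544, -0.2719, 0.0839]
ee_rot: [3.142, 0.0, -3.072]
wrist_force: [-0.0, 0.3, -0.3]
width: 0.0939
finger_force: 0.0
```

Call:
{"fn": "servo_tool", "kwargs": {"targets": [[0, 0, -1, 0], [0, 0, -3, 0], [0, 0, -6, 0], [0, 0, -9, 0], [0, 0, -12, 0], [0, 0, -15, 0], [0, 0, -16, 0], [0, 0, -16, 0]]}}

```text
time: 14.65
tool_pos: [0.4546, -0.2721, 0.2445]
ee_rot: [-3.141, 0.001, -3.072]
wrist_force: [0.1, 1.0, -1.1]
width: 0.0937
finger_force: 0.0
```

Run:
```python
from h import *
s=snapshot("side");print(get_obs()["wrist_force"],get_obs()["width"])
cv2.imwrite("pics/f.png",cv2.resize(s[90:310,270:420],None,fx=2.7,fy=2.7))
```

```text
[-0.99276922  0.70751996  0.81072605] 0.09403014907421234
```

View pics/f.png

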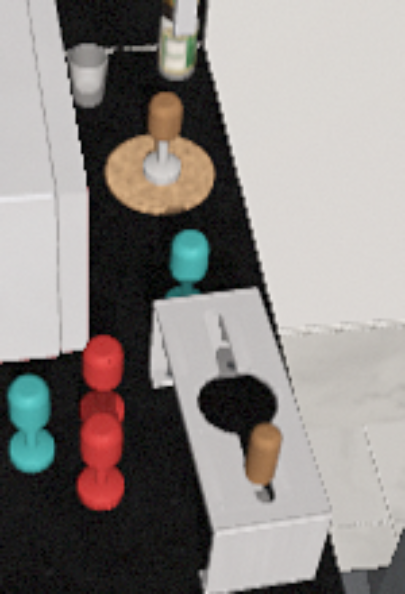

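The tamper stands upright in the middle of the mat (crop (162,165)). The muddler is still hanging at (263,455), the look-alikes haven't moved, and the gripper is clear.

```bash
python3 -c "
from bench import *
print(close_job())"
```

```text
the job is handed in; nothing more can be done
None
```

The tamper is out of the rack and standing upright near the centre of the cork mat, set down gently, with the muddler still hanging in its slot; I handed the job in at about 15 s on the robot's clock, but the hand-in returned no verdict.

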